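# Empty the tipping tray into the bin

### The arm

A 7-joint arm with a two-finger parallel gripper is mounted at the origin on a cart in front of the work surface, level with it; the furniture and walls round the work are solid. World frame = base frame: x ahead of the robot, y to its left, z up, the work surface at z = 0. Lengths are in m, angles in rad, forces in N, time in s.
With the tool pointing down it reaches from about 0.4 to 0.85 m from the base axis. Payload 4.4 kg.
Tool frame: the origin (TCP) lies on the centre line of the jaws, within the pads' length; the fingertips stand tip_reach ahead of it and the grasp point (between the pads) lies 11 mm behind it (tip_reach is the distance from the TCP to the fingertips, in m); z points along the fingers, y is the line along which they close (so a half turn about z gives the same grasp; the last joint's range is limited). The gripper opens to 94 mm and grips with 3 to 60 N. Pads are 16 mm wide; open, the fingers measure 119 mm over their backs; the gripper's body (75 mm by 177 mm) begins 78 mm behind the grasp point.
Start: joints at [1.096, 0.628, 0.038, 1.517, -0.027, 0.996, -0.02], TCP at [0.258, -0.596, 0.213] pointing down, gripper open.
Joint ranges: [-3.06, 3.06], [-0.37, 2.12], [-1.25, 1.32], [0.18, 2.47], [-1.1, 4.24], [0.23, 1.98], [-2.94, 2.94]. Speed limits (rad/s): [2.57, 2.57, 3.14, 3.14, 3.14, 3.14, 3.14].

### API

Orientations are given as a rotation vector (axis times angle).
In Python, from rig import * gives the robot as it stands. Calls block until the motion is done:
- reach(position, orientation): joint-space move of the TCP to a pose.
- movel(position, ori=None, v=0.15): straight line of the TCP; ori=None keeps the orientation; v is the mean speed in m/s.
- move_j(angles): joint-space move.
- gripper_to(opening): finger opening in m; the grip force is fixed at half the most; returns when the fingers have stopped.
- sleep(seconds).
- inverse_kinematics(position, orientation): joint angles nearest the present ones, or None.
- snapshot(name): name is "side" or "top"; returns the picture (420x560x3 uint8, blue, green, red); there is no depth.
- calibration(name): a dict with "camera_matrix" (3x3 intrinsics, pixels), "rvec" (rotation vector, rad) and "tvec" (3), from world to camera coordinates, as OpenCV has them. Camera axes: x right, y down, z forward; pixel columns grow to the right and rows downward; lengths in m; the calibration is good to about 2 mm. A picture is of the moment at which its call begins. calibration takes no time and is no camera call.
A pose or a line that the arm cannot do raises PlanningError and nothing moves.
- sign_off(): hands the job in; it is judged then, once.
Readings, each from a call of its own:
- current_clock(): time.
- current_joints(): joint angles.
- current_dq(): joint speeds.
- current_joint_efforts(): joint torques, N m.
- current_position(): TCP position.
- current_tcp_rot(): TCP orientation.
- current_force(): force on the tool from outside, world axes, zero at the start.
- current_wrist_torque(): the same for the moment, N m.
- current_grip_width(): finger opening in m.
- current_grasp_force(): force on a finger pad.
Only numpy, scipy, OpenCV 4.12 (cv2) and the standard library are available. Lean on these libraries where they do the work, as an engineer would, in place of code of your own. Each camera call takes 0.05 s, during which the arm holds its last target. There are 200 camera calls.

### The job

Move the empty open bin up to the tipping tray so that it stands under the tray's spout, then lift the tray by its handle until all three rolls of tape slide off into the bin, and lower the tray back onto its rest. Do not touch the rolls with the gripper, leave the bin standing upright on the bench, and leave the other loose things on the bench where they are.

Things in the scene. Friction and masses are not known exactly. Their poses are not given: they have to be found in the camera images.
- tip_stand: Fixed grey steel stand of the tipping tray, base 166 x 205 mm, hinge uprights 133 mm high. Origin on the bench, at the middle of its front (spout) edge. Own -y is the level pouring direction, out over the spout; own x runs along the hinge. The stand ends 2 mm in front of the origin; hinge line at y = +6 mm, z = 125 mm.
- tray (a joint): Tilt of the aluminium tray about its hinge near the spout, rad: 0 = level on its rest, grows as the handle end is lifted, stop at 0.85. The tray (0.3 kg) falls back when let go. 140 mm wide, 245 mm long, open at the spout, walls up to 147 mm height on the other three sides, floor at 123 mm when level. The rolls start to slide at 0.45 to 0.65 rad.
- tray_handle (a point): Middle of the tray's handle: level steel bar, 10 mm thick, 108 mm long along the stand's x, 45 mm behind the tray's rear wall, on arms 50 mm either side. 133 mm high when level; moves on a 245 mm arc about the hinge, up to 0.32 m. Free below: take it from above, fingers closing along the stand's y, one between bar and tray; it may turn in the grip.
- tray_spout (a point): Middle of the tray's pouring edge, 140 mm wide, on the tray's floor, 45 mm out from the hinge line; it overhangs the bench 37 mm in front of the stand, at 123 mm height when level and 90 mm at full tilt.
- bin: Loose open grey plastic bin, empty, 0.4 kg, 200 mm (own x) x 160 mm (own y) x 70 mm high. Walls 5 mm, with a rim 10 mm thick and 10 mm deep along the top, flush with the outer faces; floor 5 mm. Origin at the centre of its underside. It fits under the spout with a long wall right up to the stand.
- bin_rim (a point): Centre of the bin's mouth, 70 mm above its underside.
- roll_a: 60 mm wide, 19 mm thick blue roll of insulating tape, lying flat on the tray at the start (the one nearest the spout); origin at the centre of its underside, own z is the roll's axis
- roll_b: 54 mm wide, 18 mm thick yellow roll of insulating tape, lying flat on the tray at the start (the middle one from the spout); origin at the centre of its underside, own z is the roll's axis
- roll_c: 60 mm wide, 19 mm thick blue roll of insulating tape, lying flat on the tray at the start (the one farthest from the spout); origin at the centre of its underside, own z is the roll's axis
- pill_bottle: Bystander: small white bottle, 40 mm wide, 80 mm high, upright behind the tray stand; origin under its centre.
- tin_can: Bystander: white tin, 70 mm wide, 102 mm high, upright behind the work; origin under its centre.
- side_cutter: Bystander: pliers with red handles, 146 x 45 x 13 mm, lying left of the tipping tray; origin under its centre.
Mind the look-alikes: they are no part of the job. Leave any white look-alike of the roll_a alone.

How it is judged:
On the way, in this order (a step that is already met when the one before it is completed fails the run):
1. the bin stands under the spout (centre of its mouth within 90 mm, level, of the middle of the spout) while the tray is still down (horizontal distance between bin_rim and tray_spout below 0.09 m and value of joint tray below 0.15 rad and height (world z) of bin below 0.012 m), for 0.2 s.
2. the tray is tipped by more than 0.35 rad (value of joint tray above 0.35 rad), for 0.2 s.
At the end, for the whole second after the job is handed in: All three rolls lie still inside the bin (centre of each underside within the bin's walls and below its rim); the bin stands upright (tilt under 0.1 rad) and still on the bench; the tray is back down on its rest (under 0.06 rad) (x of roll_a in the frame of bin between -0.095 and 0.095 m and y of roll_a in the frame of bin between -0.075 and 0.075 m and z of roll_a in the frame of bin between -0.005 and 0.068 m and linear speed of each of roll_a, roll_b, roll_c, bin below 0.03 m/s and x of roll_b in the frame of bin between -0.095 and 0.095 m and y of roll_b in the frame of bin between -0.075 and 0.075 m and z of roll_b in the frame of bin between -0.005 and 0.068 m and x of roll_c in the frame of bin between -0.095 and 0.095 m and y of roll_c in the frame of bin between -0.075 and 0.075 m and z of roll_c in the frame of bin between -0.005 and 0.068 m and value of joint tray below 0.06 rad and angle between bin's own z axis and vertical below 0.1 rad and height (world z) of bin below 0.012 m); the robot touches nothing.
It fails at once if a roll of tape is touched by the gripper's fingers or the arm (more than 0.5 N) (contact force between any of the fingers, the arm and roll_a above 0.5 N or contact force between any of the fingers, the arm and roll_b above 0.5 N or contact force between any of the fingers, the arm and roll_c above 0.5 N).
It fails at once if the white bottle, the tin or the pliers is moved by more than 30 mm (distance of any of pill_bottle, tin_can, side_cutter from where it was at the start of the episode above 0.03 m).
It also fails if it takes over 61 s, if anything falls off the work surface, if the arm or the gripper's body presses on something with over 40 N, if the wrist force passes 120 N, or if a joint passes its speed limit or range.

## Working session

There is one attempt and no reset: what is moved stays moved. The work goes in short steps, each a Python script; the robot and the scene stay as the last script left them, time stands still between calls to the robot, and variables do not carry over. Pictures are saved under pics/ and viewed, at most 10 in all, crops included, and the job is handed in when it is done.

```bash
mkdir -p pics; ls
python3 - <<'E'
from rig import *
import cv2
for n in("side","top"):
    cv2.imwrite(f"pics/{n}0.png",snapshot(n)); c=calibration(n); print(n,c)
try: print(tip_reach)
except Exception as e: print(e)
print(current_tcp_rot(),current_clock())
E
```

```text
pics
side {'camera_matrix': array([[488.14969668,   0.        , 277.09034133],
       [  0.        , 488.14969668, 206.06017918],
       [  0.        ,   0.        ,   1.        ]]), 'rvec': array([ 0.53592153, -2.61503924,  1.25642862]), 'tvec': array([0.56825304, 0.20001838, 1.20267221])}
top {'camera_matrix': array([[379.98792114,   0.        , 279.25659395],
       [  0.        , 379.98792114, 207.25247194],
       [  0.        ,   0.        ,   1.        ]]), 'rvec': array([ 2.12395352, -2.11928185,  0.16727994]), 'tvec': array([0.04542962, 0.59962632, 1.16722045])}
0.008
[-3.07461777e+00 -6.37295340e-01  6.19468208e-04] 0.1
```

View pics/top0.png

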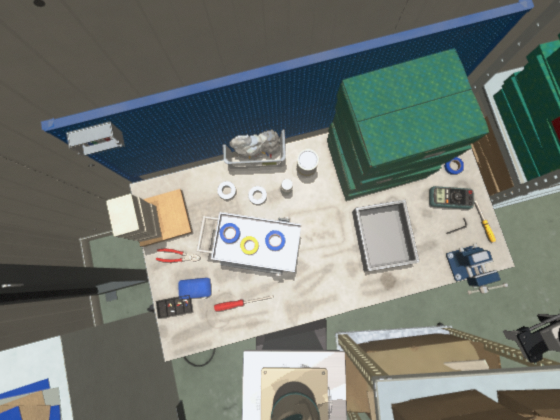

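View pics/side0.png

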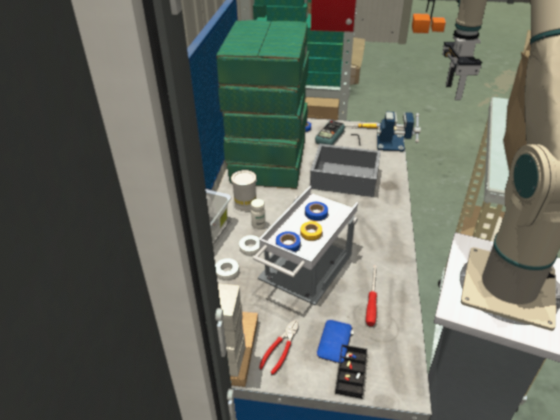

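The top view shows the tray with its handle on the left (207,235) and spout on the right (~299,250). The open grey bin is at (385,237), between the tray and the green stack.
What could be mistaken:
- **Bin:** the grey open bin (385,237) or the filled wire bin (255,148). I choose the first, because it is empty.
- **Rolls:** the ones on the tray are at (275,240), (250,245) and (229,233). The look-alikes are white rolls (227,190) and (257,195), plus a blue one (454,165). I'll leave those alone.

Next is one close crop to check the choice and measure corners.

Run:
```python
import cv2
a=cv2.imread("pics/top0.png")[185:295,185:425]
cv2.imwrite("pics/crop.png",cv2.resize(a,None,fx=3.3333,fy=3.3333,interpolation=cv2.INTER_CUBIC))
```

```text
(no output)
```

View pics/crop.png

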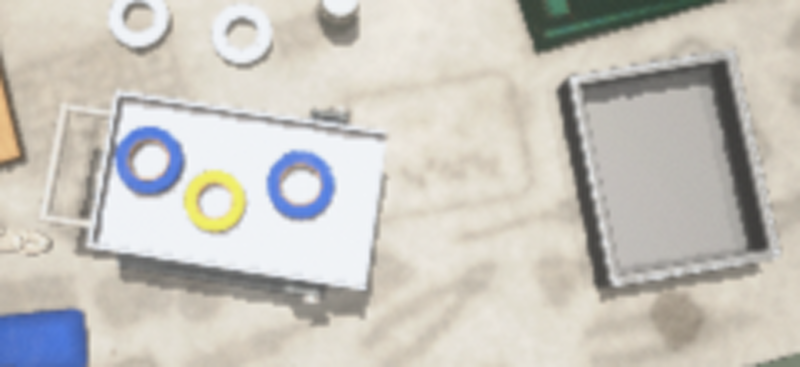

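The crop confirms the choice. The bin is empty, with its rim corners at crop pixels (570,78), (735,52), (776,253) and (612,285). The tray's spout edge runs (385,137)-(366,290), the rear wall top (118,93)-(90,248) and the handle bar (62,105)-(42,220). I'll fit rigid poses to these and check them in both views.

```bash
cat > h.py <<'E'
import numpy as np, cv2
from rig import *
from scipy.optimize import least_squares
def world(px,n,z):
    c=calibration(n); R=cv2.Rodrigues(c["rvec"])[0]; t=np.ravel(c["tvec"])
    d=R.T@np.linalg.solve(c["camera_matrix"],[px[0],px[1],1]); o=-R.T@t
    return o+d*(z-o[2])/d[2]
def proj(P,n):
    c=calibration(n); return cv2.projectPoints(np.array(P,float),c["rvec"],c["tvec"],c["camera_matrix"],None)[0][:,0]
def place(p,L):
    c,s=np.cos(p[2]),np.sin(p[2]); L=np.array(L,float)
    return np.c_[p[0]+c*L[:,0]-s*L[:,1],p[1]+s*L[:,0]+c*L[:,1],L[:,2]]
def fit(px,L,n,p0):
    r=least_squares(lambda p:(proj(place(p,L),n)-px).ravel(),p0); return r.x,r.fun.reshape(-1,2)
BIN=[[x,y,.07] for x,y in((-.1,-.08),(-.1,.08),(.1,.08),(.1,-.08))]
E
python3 - <<'E'
from h import *
C=lambda l:np.array(l)/3.33333+[185,185]-.35
b=C([(735,52),(570,78),(612,285),(776,253)])
w=[world(p,"top",.07) for p in b];print(np.round(w,3),[round(np.linalg.norm(w[i]-w[i-1]),3) for i in range(4)])
# image up=+x world, left=+y
t=C([(385,137),(366,290),(118,93),(90,248),(62,105),(42,220)])
# stand frame: own -y = pour (world -y approx); hinge y=.006
TR=[[.07,-.039,.123],[-.07,-.039,.123],[.07,.206,.147],[-.07,.206,.147],[.054,.256,.133],[-.054,.256,.133]]
zz=[a[2] for a in TR]
print(np.round([world(p,"top",z) for p,z in zip(t,zz)],3))
m=np.mean(w,0)
pb,rb=fit(b,BIN_:=[[.1,-.08,.07],[.1,.08,.07],[-.1,.08,.07],[-.1,-.08,.07]],"top",[m[0],m[1],0])
pt,rt=fit(t,TR,"top",[m[0],m[1]+.2,0])
print("bin",pb,"\n",rb.round(1),"\ntray",pt,"\n",rt.round(1))
np.savez("poses",b=pb,t=pt)
im=snapshot("side")
for q in np.r_[proj(place(pb,BIN_),"side"),proj(place(pt,TR),"side")]: cv2.circle(im,tuple(int(round(v)) for v in q),2,(0,255,0),-1)
for q,z in(((287,187),0),((258,222),0)): print(world(proj([world(q,"top",.08)],"top")[0],"top",.08))
cv2.imwrite("pics/sidechk.png",cv2.resize(im[120:320,200:420],None,fx=2.7,fy=2.7))
E
```

```text
[[ 0.619 -0.351  0.07 ]
 [ 0.594 -0.195  0.07 ]
 [ 0.401 -0.227  0.07 ]
 [ 0.431 -0.378  0.07 ]] [np.float64(0.191), np.float64(0.159), np.float64(0.196), np.float64(0.154)]
[[ 0.531 -0.017  0.123]
 [ 0.395  0.     0.123]
 [ 0.567  0.22   0.147]
 [ 0.43   0.241  0.147]
 [ 0.558  0.273  0.133]
 [ 0.455  0.287  0.133]]
bin [ 0.51146526 -0.28771116  0.16334894] 
 [[-0.3 -1.2]
 [-0.7 -0.9]
 [-0.6  0.4]
 [ 1.5  1.6]] 
tray [ 0.46893194  0.02771604 -0.14659558] 
 [[ 1.2 -0.5]
 [ 0.3  0.4]
 [-0.3 -0.5]
 [-0.4  0.2]
 [-0.  -0.5]
 [-0.8  0.8]]
[0.65993593 0.02196464 0.08      ]
[0.54797254 0.11243668 0.08      ]
```

View pics/sidechk.png

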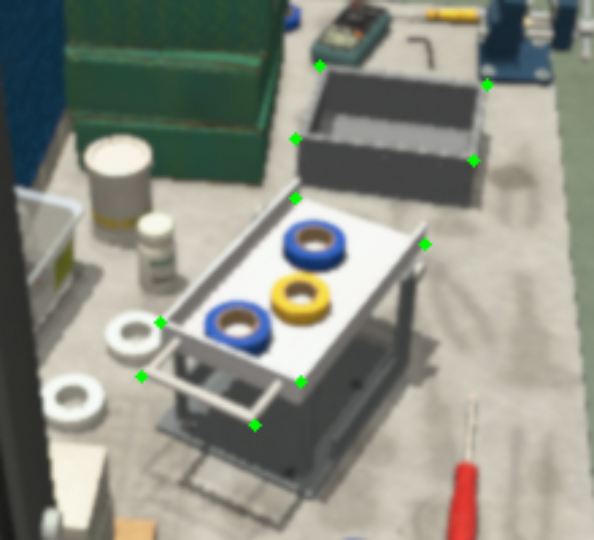

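The boxes and lines agree in both views: bin corners to about 2 mm, while the handle is off by about 5 mm. I used the bar's outer edge (0.256) where its centre is at 0.251, so I'll refit, then grasp the bin by its far long wall and slide it.

```bash
cat >> h.py <<'E'
from scipy.spatial.transform import Rotation as Ro
def down(yaw): return (Ro.from_euler("z",yaw)*Ro.from_euler("x",np.pi)).as_rotvec()
def st():
    return np.round(current_position(),3),np.round(current_force(),1),round(current_grip_width(),4),round(current_clock(),1)
E
python3 - <<'E'
from h import *
C=lambda l:np.array(l)/3.33333+[185,185]-.35
t=C([(385,137),(366,290),(118,93),(90,248),(62,105),(42,220)])
TR=[[.07,-.039,.123],[-.07,-.039,.123],[.07,.206,.147],[-.07,.206,.147],[.054,.251,.137],[-.054,.251,.137]]
s=np.array([(150,371),(255,415),(425,245)])/2.7+[200,120]-.3
S=[TR[4],TR[5],TR[1]]
f=lambda p:np.r_[(proj(place(p,TR),"top")-t).ravel(),(proj(place(p,S),"side")-s).ravel()]
r=least_squares(f,[.469,.028,-.147]); print("tray",r.x,r.fun.reshape(-1,2).round(1))
pb=np.load("poses.npz")["b"]; np.savez("poses",b=pb,t=r.x)
g=place(pb,[[0,-.075,.052]])[0]; o=down(pb[2])
p=current_position(); movel([p[0],p[1],.30])
reach([g[0],g[1],.20],o); print(st())
movel(g,v=.12); print(st()); gripper_to(0.0); print(st(),current_grasp_force())
cv2.imwrite("pics/grasp.png",cv2.resize(snapshot("side")[60:260,240:480],None,fx=2.5,fy=2.5))
E
```

```text
tray [ 0.46870336  0.02847269 -0.14550104] [[ 1.  -0.5]
 [ 0.   0.5]
 [-0.6 -0.3]
 [-0.7  0.3]
 [ 1.  -0.3]
 [ 0.3  1.1]
 [-1.7 -0.5]
 [ 0.6  1.3]
 [ 0.1 -0.5]]
(array([ 0.523, -0.364,  0.2  ]), array([-0.7, -0.4, -0.4]), 0.094, 2.2)
(array([ 0.524, -0.362,  0.053]), array([ 0.2,  0.2, -0.3]), 0.0938, 3.6)
(array([ 0.524, -0.362,  0.052]), array([-0.3, -0.6, -0.8]), 0.01, 4.9) 29.998633861541748
```

View pics/grasp.png

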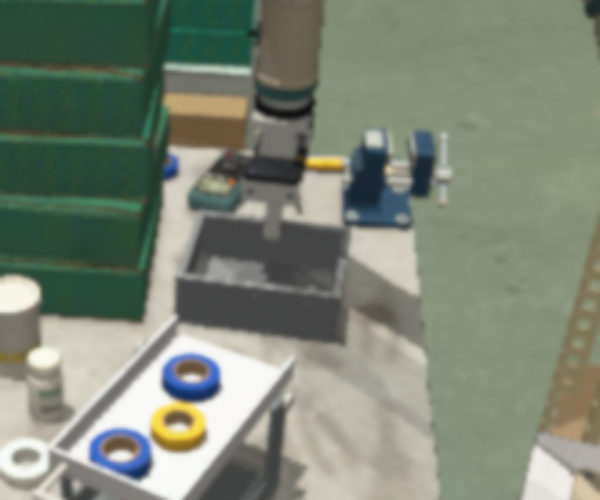

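The fingers close on 10 mm, which is the rim thickness, at the middle of the far wall, seen at crop (272,230). Now I'll slide the bin under the spout.

Run:
```python
from h import *
z=np.load("poses.npz"); t=z["t"]
def go(yc,v):
    g=place(t,[[0,yc-.075,.053]])[0]; movel(g,down(t[2]),v=v); print(st())
go(-.15,.10); go(-.087,.06)
gripper_to(.05); p=current_position(); movel([p[0],p[1],.16],v=.2); 
b=place(t,[[0,-.26,.25]])[0]; movel(b,v=.3); print(st())
cv2.imwrite("pics/placed.png",np.hstack([cv2.resize(snapshot("top")[180:310,185:385],None,fx=2,fy=2),cv2.resize(snapshot("side")[130:260,230:430],None,fx=2,fy=2)]))
```

```text
(array([ 0.436, -0.195,  0.053]), array([ 0.5, -0.2, -4.9]), 0.0098, 7.0)
(array([ 0.445, -0.132,  0.053]), array([-0.8, -0. , -5.3]), 0.0096, 8.2)
(array([ 0.43 , -0.227,  0.248]), array([-0. ,  0. , -1.5]), 0.0498, 10.2)
```

View pics/placed.png

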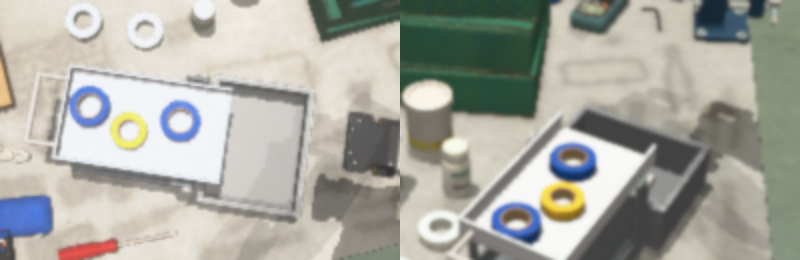

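The bin stands square under the spout, clear of the tray, with its far rim corners at crop (314,90) and (300,215). I'll check those numerically, then go to the handle.

Run:
```python
from h import *
t=np.load("poses.npz")["t"]
pr=proj(place(t,[[.1,-.167,.07],[-.1,-.167,.07]]),"top"); print((pr-[185,180])*2)
gripper_to(.04)
h=place(t,[[0,.251,.122]])[0]
movel([*place(t,[[0,-.26,.30]])[0]],v=.3)
movel([h[0],h[1],.30],down(t[2]),v=.25); print(st())
movel([h[0],h[1],.19],v=.2)
im=[cv2.resize(snapshot("side")[180:310,240:440],None,fx=2,fy=2),cv2.resize(snapshot("top")[180:310,150:350],None,fx=2,fy=2)]
cv2.imwrite("pics/handle.png",np.hstack(im)); print(st())
```

```text
[[314.5934021   87.96414327]
 [298.75394767 217.00135952]]
(array([0.505, 0.276, 0.3  ]), array([ 0.7,  1. , -0. ]), 0.0401, 13.2)
(array([0.506, 0.277, 0.192]), array([-0.2,  0.4, -0. ]), 0.04, 14.0)
```

View pics/handle.png

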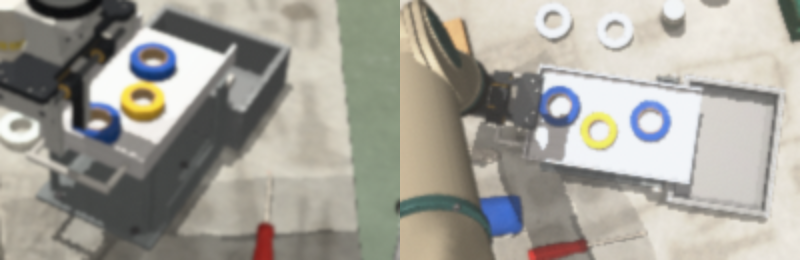

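The bin matches the prediction within 1 pixel. The open fingers hang above the handle bar at left crop (55–82,128–150). Next is a careful descent, closing and tipping.

Run:
```python
from h import *
import sys
t=np.load("poses.npz")["t"]
p=place(t,[[0,.251,.122]])[0]
for z in(.15,.135,.122):
    movel([p[0],p[1],z],v=.08); f=current_force(); print(st())
    if np.linalg.norm(f)>8: sys.exit("contact")
gripper_to(0.0); print(st(),current_grasp_force())
q=place([0,0,0],[[0,0,0]])
cv2.imwrite("pics/grip2.png",cv2.resize(snapshot("side")[180:310,220:420],None,fx=3,fy=3))
def arc(a): return place(t,[[0,.006+.245*np.cos(a)-.008*np.sin(a),.122-.133+.125+.245*np.sin(a)+.008*np.cos(a)]])[0]
for a in(.08,.16): movel(arc(a),v=.08); print(a,st(),round(current_grasp_force(),1))
```

```text
(array([0.505, 0.277, 0.15 ]), array([ 0.4, -0.3, -0.1]), 0.0401, 14.7)
(array([0.505, 0.277, 0.135]), array([ 0. , -0.6, -0.3]), 0.0399, 15.0)
(array([0.505, 0.277, 0.122]), array([ 0.1,  0.1, -0.3]), 0.0398, 15.3)
(array([0.505, 0.278, 0.122]), array([ 0.1,  2.9, -0.5]), 0.0087, 15.9) 29.99828338623047
0.08 (array([0.505, 0.276, 0.142]), array([ 1.7,  5.7, -1.8]), 0.0086, 16.4) 30.0
0.16 (array([0.505, 0.274, 0.161]), array([1.4, 5.9, 0. ]), 0.0091, 16.8) 30.0
```

View pics/grip2.png

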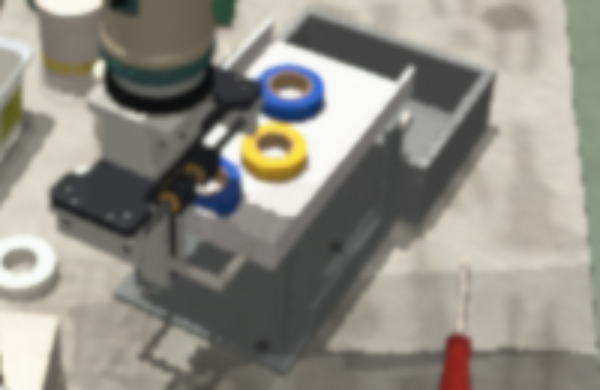

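The grip closes at 8.7 mm on the bar (crop (165,250)). I'll check that the tray is really following before going on.

Run:
```python
from h import *
cv2.imwrite("pics/lift.png",cv2.resize(snapshot("side")[160:310,220:420],None,fx=3,fy=3)); print(st())
```

```text
(array([0.505, 0.274, 0.161]), array([ 0.8,  5.5, -1.5]), 0.0088, 16.8)
```

View pics/lift.png

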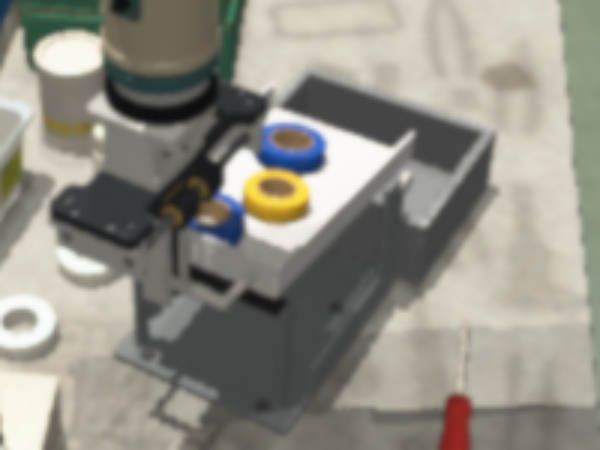

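The tray follows: its rear end is up and there is a dark gap under it at crop (260,300). Now I'll tip further, slowly, and locate the rolls by colour.

```bash
cat >> h.py <<'E'
def arc(t,a): return place(t,[[0,.006+.245*np.cos(a)-.008*np.sin(a),.114+.245*np.sin(a)+.008*np.cos(a)]])[0]
def rolls(n="top"):
    hsv=cv2.cvtColor(snapshot(n),cv2.COLOR_BGR2HSV); out={}
    for k,lo,hi in(("blue",(108,120,60),(125,255,255)),("yel",(22,120,80),(35,255,255))):
        m=cv2.inRange(hsv,lo,hi); N,_,s,c=cv2.connectedComponentsWithStats(m)
        out[k]=[(int(s[i,4]),*c[i].round(0).astype(int).tolist()) for i in range(1,N) if s[i,4]>25 and 190<c[i][0]<350 and 200<c[i][1]<290]
    return out
E
python3 - <<'E'
from h import *
t=np.load("poses.npz")["t"]; print(rolls())
for a in(.24,.32,.40,.46,.52,.58,.64,.70,.76,.80):
    movel(arc(t,a),v=.08 if a<.45 else .04)
    print(a,st()[1:],rolls())
    if np.linalg.norm(current_force())>40: print("force"); break
sleep(.5); print(rolls(),rolls("side"),st())
cv2.imwrite("pics/tip.png",np.hstack([cv2.resize(snapshot("top")[180:310,185:385],None,fx=2,fy=2),cv2.resize(snapshot("side")[130:260,230:430],None,fx=2,fy=2)]))
E
```

```text
{'blue': [(69, 234, 230), (125, 275, 241), (246, 202, 287)], 'yel': [(133, 249, 245)]}
0.24 (array([ 1.4,  5.2, -0.1]), 0.009, 17.3) {'blue': [(71, 235, 230), (125, 275, 241), (231, 203, 287)], 'yel': [(151, 250, 245)]}
0.32 (array([ 1.1,  6. , -0.2]), 0.0089, 17.7) {'blue': [(61, 236, 229), (121, 275, 241), (200, 204, 286)], 'yel': [(153, 251, 245)]}
0.4 (array([1.7, 6.9, 1.4]), 0.0091, 18.1) {'blue': [(54, 237, 228), (121, 276, 241), (164, 205, 286)], 'yel': [(142, 252, 244)]}
0.46 (array([1.4, 6.9, 1. ]), 0.0088, 18.7) {'blue': [(47, 238, 228), (119, 275, 241), (121, 206, 286)], 'yel': [(132, 253, 244)]}
0.52 (array([0.3, 7.7, 2.9]), 0.0087, 19.3) {'blue': [(98, 241, 230), (124, 279, 241), (70, 207, 285)], 'yel': [(110, 258, 245)]}
0.58 (array([-0.1,  8.1,  3. ]), 0.0092, 19.8) {'blue': [(122, 280, 240), (80, 314, 250)], 'yel': [(50, 296, 252)]}
0.64 (array([-0.9,  7.8,  4.7]), 0.0094, 20.4) {'blue': [(72, 304, 240), (136, 325, 254)], 'yel': [(119, 306, 255)]}
0.7 (array([0.4, 7.8, 4.5]), 0.0088, 21.0) {'blue': [(72, 303, 240), (137, 325, 254)], 'yel': [(122, 306, 255)]}
0.76 (array([-0.6,  8.9,  7.7]), 0.0089, 21.5) {'blue': [(77, 303, 241), (136, 325, 254)], 'yel': [(122, 306, 255)]}
0.8 (array([0.2, 8.9, 7.3]), 0.0088, 22.0) {'blue': [(76, 303, 241), (137, 325, 254)], 'yel': [(122, 306, 255)]}
{'blue': [(76, 303, 241), (135, 325, 254)], 'yel': [(121, 306, 255)]} {'blue': [(30, 325, 217)], 'yel': [(43, 223, 218), (67, 341, 222)]} (array([0.494, 0.201, 0.296]), array([-1.1,  8.8,  6.6]), 0.0085, 22.6)
```

All three rolls have left the tray at px (303,241), (325,254) and (306,255), which is inside the bin. Now I'll lower the tray, release it and back off.

Run:
```python
from h import *
t=np.load("poses.npz")["t"]
for a in(.65,.5,.35,.2,.1,.0): movel(arc(t,a),v=.12)
print(st()); gripper_to(.036); print(st()); sleep(.3)
p=current_position(); movel([p[0],p[1],.20],v=.1); movel([p[0]-.05,p[1],.33],v=.2)
sleep(.5); print(st(),rolls()); print(proj(place(t,[[0,-.087,.02],[.095,-.162,.07],[-.095,-.162,.07],[.095,-.012,.07],[-.095,-.012,.07]]),"top").round(0))
cv2.imwrite("pics/end.png",np.hstack([cv2.resize(snapshot("top")[180:310,185:385],None,fx=2,fy=2),cv2.resize(snapshot("side")[130:310,210:410],(400,360))[:260]]))
```

```text
(array([0.505, 0.278, 0.121]), array([ 0.9,  4.7, -1.7]), 0.0089, 25.3)
(array([0.505, 0.277, 0.122]), array([ 0.6,  0.2, -0.5]), 0.0359, 25.9)
(array([0.455, 0.277, 0.33 ]), array([ 0.4, -0.1, -0.6]), 0.0363, 28.5) {'blue': [(55, 305, 240), (137, 325, 254), (515, 194, 288)], 'yel': [(119, 306, 255)]}
[[312. 253.]
 [341. 225.]
 [333. 287.]
 [293. 218.]
 [284. 279.]]
```

View pics/end.png

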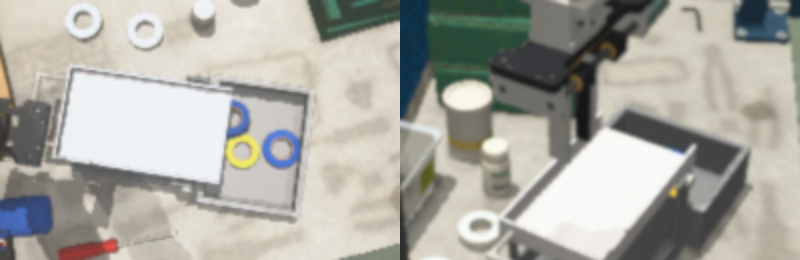

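The tray is empty and back down. All three rolls lie in the bin at left crop (238,118), (242,152) and (281,148), the bin stands square, and the gripper is clear of everything.

```bash
python3 -c "
from rig import *
print(sign_off())"
```

```text
the job is handed in; nothing more can be done
None
```

I handed the job in: the bin stands under the spout with all three rolls in it, the tray is back on its rest, and the robot touches nothing; the judge returned no verdict.

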